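Fill the gift crate and hold it against the stapling stop

ROBOT

A 6-joint arm with a two-finger parallel gripper is mounted at the origin on the work surface. World frame = base frame: x ahead of the robot, y to its left, z up, the work surface at z = 0. Lengths are in m, angles in rad, forces in N, time in s.
With the tool pointing down it reaches from about 0.275 to 0.975 m from the base axis. Payload 8.4 kg.
Tool frame: the origin (TCP) lies between the finger pads; the fingertips stand 25 mm ahead of it and the grasp point (between the pads) lies 6 mm ahead of it; z points along the fingers, x is the direction in which the jaws open and shut, and the axes are right-handed (so a half turn about z gives the same grasp; the last joint's range is limited). The gripper opens to 92 mm and grips with 3 to 60 N. Pads are 20 mm wide; open, the fingers measure 128 mm over their backs; the gripper's body (75 mm by 189 mm) begins 69 mm behind the grasp point.
Start: joints at [1.291, 0.353, 1.633, -0, 1.155, -0.002], TCP at [0.171, 0.601, 0.205] pointing down, gripper open.
Joint ranges: [-2.63, 2.63], [-0.92, 2.1], [0.06, 2.66], [-1.3, 4.44], [0, 2.69], [-3.02, 3.02]. Speed limits (rad/s): [2.22, 2.22, 2.79, 3.14, 3.14, 3.14].

INTERFACE

Orientations are given as [roll, pitch, yaw] about the fixed x, y, z axes, in that order (R = Rz(yaw) Ry(pitch) Rx(roll)).
In Python, from cell import bot gives the robot as it stands.
- The arm moves only by the tool move_arm, never from a script. Its argument "increments" is a list of rows, each a list of 2 entries, a list of its own where there are three numbers: the shift along the tool's x, y, z in cm, then the turn, a rotation vector about the tool's x, y, z in rad. In form: [[[x, y, z], [ax, ay, az]], ...]. A call has 1 to 12 rows; each row is the pose to reach, as a shift and turn from the pose commanded when the call began, along the tool's axes at that moment; what a row does not reach only later rows make up. A row lasts 1/10 s, in which the tool goes at most 50 mm and 8.59 degrees, less where a joint would pass 70% of its speed; a pose out of reach is approached as far as the arm can. A call with a gripper value outside its range is refused whole. "grip" is the gripper command: -1 is fully open, 1 is shut, values between are in proportion, set as the call begins (left out, the last holds). The fingers move at their own pace and stop on an object; the grip force is fixed at half the most. Time passes only in rows, so rows that repeat a pose let the fingers close. It gives the time, the measured TCP pose, the force and the opening at its end, in the units of the state.
- bot.observe(): the state, without advancing time (a new reading comes with each control period).
- bot.capture(name): name is "scene" or "top" or "wrist"; returns (picture, depth): 420x560x3 uint8, red, green, blue; 420x560 float32, m along the optical axis (not along the pixel's ray), 0 where there is no reading.
- bot.calibration(name): a dict with "intrinsics" (3x3 intrinsics, pixels), "T" (4x4, takes a point from camera to world coordinates); the wrist camera has in their place "tool_from_camera" (4x4, takes a point from camera to tool coordinates, whose origin is the TCP and whose axes are the tool frame's). Camera axes: x right, y up, looking along -z (the intrinsics and any distortion apply to the point x, -y, -z); pixel columns grow to the right and rows downward; lengths in m; the calibration is good to about 2 mm. A picture is of the moment at which its call begins: read the wrist's pose just before it. calibration takes no time and is no camera call.
- bot.sign_off(): hands the job in, once; it reports no verdict.
Trained networks look in the newest picture that a camera, given by its name, has taken for a name from the list of things; names that differ only in an ending like _2 or _b are one class to them, and where a whole thing is asked for, a point or a joint stands for the part that bears it (a point fixed in the world has none). Each returns a list of dicts, best first, with "confidence" (0 to 1); they miss things now and then, are a little off and sometimes report something else, mostly with a low value. They report only what shows in the picture. A call takes as long as a camera call. They do not tell look-alikes from the thing itself.
- bot.masks_of(camera, target): "mask" (420x560 bool, what is visible of it) and "xy" ([column, row] in pixels, amid what is visible of it).
- bot.tip_of(camera, target): "xy" ([column, row] in pixels: a listed point, or the origin of a listed thing).
The state is a dict: "time_s": time; "q": joint angles; "joint_velocities": joint speeds; "tau": joint torques, N m; "eef_pos": TCP position; "eef_rot": TCP orientation; "wrist_force": force on the tool from outside, world axes, zero at the start; "ft_torque": the same for the moment, N m; "grip_width": finger opening in m.
Only numpy, scipy, OpenCV 4.12 (cv2) and the standard library are available. Lean on these libraries where they do the work, as an engineer would, in place of code of your own. Each camera call takes 0.05 s, during which the arm holds its last target. There are 200 camera calls.

TASK

Take the two closed cartons out of the machine's catch tray and set them (not dropped) upright on the floor of the wooden crate, leaving the round tin in the tray and the other things on the counter alone. Then slide the crate along the table until its long side is flat against the jig's sprung stop plate, centred on it, and push the plate back about half of its travel, a steady push of about 10 N, never so hard that the plate reaches its end stop. Finish while still holding the crate pressed there: my colleague will staple the lid on.

Things in the scene. Friction and masses are not known exactly. Their poses are not given: they have to be found in the camera images.
- machine: the carton machine on the right, fixed, with its steel catch tray towards the middle of the table. Origin at the centre of the tray's underside on the table; x along the tray's length, -y towards the chute and the machine. Tray 300 x 170 mm outside, walls 5 mm thick and 28 mm high, floor 5 mm thick. The chute comes in over the -y side: its lower edge is about 92 mm from the tray's centre and 30 mm above the table, rising away to 120 mm; it is 250 mm wide
- carton_a_mid (a point): the centre of a closed cardboard carton standing in the catch tray, 70 (its x) x 50 (its y) x 55 mm tall, about 0.12 kg, rigid; z up
- carton_a: the same carton as carton_a_mid; origin at the centre of its underside
- carton_b_mid (a point): the centre of a closed cardboard carton standing in the catch tray, 70 (its x) x 50 (its y) x 55 mm tall, about 0.12 kg, rigid; z up
- carton_b: the same carton as carton_b_mid; origin at the centre of its underside
- crate_mid (a point): the centre, half-way up (31 mm above its underside), of the open wooden gift crate that stands on the table: 220 (its x) x 166 (its y) x 62 mm tall outside, walls and floor 8 mm thick, 0.35 kg empty, loose, slides on the table. Its +y long wall is the one that goes against the stop plate; its -y long wall is nearest the machine and can be pushed, or pinched from above
- crate: the same crate; origin at the centre of its underside, same axes
- jig: the pressing jig on the left of the crate, fixed: a low grey steel block carrying a sprung upright stop plate on its side towards the crate. Origin on the table below the middle of the plate's face when the plate is not pressed; +y is the direction of pressing (away from the crate, square to the plate), x along the plate. Behind the plate the jig is 200 mm wide, up to 75 mm high and reaches 160 mm in +y; nothing of it lies on the crate's side of the plate
- stop_face (a point): the middle of the stop plate's face, 31 mm above the table; moves back with the plate; axes as jig. The plate is 180 mm wide, 12 mm thick, from 5 to 55 mm above the table
- stop_plate (a joint): how far the stop plate is pushed back, in m: 0 not pressed, 0.040 at its end stop. Spring of 500 N/m without preload: 10 N at 0.020. A pointer on the plate shows the travel against a white scale on top of the block, with thick marks at none and full and a fine one half-way
- tin: a round metal tin, 56 mm across, 50 mm tall, standing in the catch tray; it stays there. Origin at the centre of its underside
- jar: a glass jar, 68 mm across, 100 mm tall; leave it alone. Origin at the centre of its underside
- crate_lid: the crate's flat wooden lid, 220 x 166 x 13 mm, lying at the far edge; leave it alone. Origin at the centre of its underside
- stapler: a desk stapler, 150 x 30 x 44 mm, lying near the far edge; leave it alone. Origin at the centre of its underside
There are look-alikes about, which are no part of the job. Leave any purple look-alike of the carton_b alone.

How it is judged:
By the outcome, as a careful person would: the job done as asked, in the order asked, and still so for the second after the job is handed in, while the arm keeps its last pose, push and grip.
It also fails if it takes over 72 s, if anything falls off the work surface, if the arm or the gripper's body presses on something with over 40 N, if the wrist force passes 120 N, or if a joint passes its speed limit or range.

## Working session

There is one attempt and no reset: what is moved stays moved. The work goes in short steps, Python scripts to look and compute and a tool call to move; the robot and the scene stay as the last step left them, time stands still between calls to the robot, and variables do not carry over. Pictures are saved under pics/ and viewed, about 8 in all and at most 12, crops included, and the job is handed in when it is done.

Besides the shell and the picture viewer there is one more tool, called after "Call:" as a command line: name --argument value ..., lists and objects as JSON in quotes. move_arm: Moves the arm, as the interface text tells. Its arguments: {"type":"object","properties":{"increments":{"type":"array","items":{"type":"array"}},"grip":{"type":"number"}},"required":["increments"]}

```bash
mkdir -p pics; ls
cat > h.py <<'E'
import numpy as np, cv2
from cell import bot
from scipy.spatial.transform import Rotation as R
def toolT():
    s=bot.observe(); T=np.eye(4); T[:3,:3]=R.from_euler('xyz',s['eef_rot']).as_matrix(); T[:3,3]=s['eef_pos']; return T
def cam(name):
    T=toolT(); im,d=bot.capture(name); c=bot.calibration(name)
    W=c['T'] if 'T' in c else T@np.array(c['tool_from_camera'])
    return im,d,np.array(c['intrinsics']),np.array(W),c
def pts(d,K,W):
    v,u=np.mgrid[:d.shape[0],:d.shape[1]]
    P=np.stack([(u-K[0,2])/K[0,0]*d,-(v-K[1,2])/K[1,1]*d,-d],-1)
    return P@W[:3,:3].T+W[:3,3]
def save(n,im): cv2.imwrite('pics/'+n+'.png',im[:,:,::-1])
E
python3 - <<'E'
from h import *
print(bot.observe())
for n in ['top','scene']:
    im,d,K,W,c=cam(n); P=pts(d,K,W); save(n+'0',im); np.savez(n+'0.npz',im=im,P=P,d=d)
    print(n,c.keys(),K.tolist(),np.round(W,3).tolist())
    for t in ['carton_a','crate','jig','tin','machine','stop_plate','jar']:
        for m in bot.masks_of(n,t)[:4]:
            q=P[m['mask']&(d>0)]; print(t,round(m['confidence'],2),np.round(m['xy']),m['mask'].sum(),np.round(np.median(q,0),3),np.round(q.max(0),3) if len(q) else '')
E
```

```text
pics
{'time_s': 0.0, 'q': array([ 1.29059677e+00,  3.53603430e-01,  1.63414066e+00,  9.45948021e-06,
        1.15520568e+00, -2.38384172e-03]), 'joint_velocities': array([-0.00145827,  0.00084812,  0.00028141,  0.00215373, -0.00019748,
       -0.00030104]), 'tau': array([ 1.54742102e-03, -5.93852055e+01, -3.34204888e+01,  6.98496541e-02,
        2.37022934e-02, -9.94817378e-05]), 'eef_pos': array([0.1712548 , 0.60054474, 0.20458885]), 'eef_rot': array([-3.14158077e+00,  1.35708431e-03,  1.29297680e+00]), 'wrist_force': array([-0.95820293, -0.11095683, -0.04760709]), 'ft_torque': array([0.04502765, 0.01647387, 0.01074251]), 'grip_width': 0.09230702523983578}
top dict_keys(['intrinsics', 'T']) [[396.03945039762584, 0.0, 277.67427774349983], [0.0, 396.03945039762584, 214.1263570748791], [0.0, 0.0, 1.0]] [[0.028, 0.996, -0.088, 0.42], [-1.0, 0.028, -0.001, -0.042], [0.002, 0.087, 0.996, 1.072], [0.0, 0.0, 0.0, 1.0]]
carton_a 0.62 [381. 317.] 731 [ 0.257 -0.315  0.055] [ 0.298 -0.282  0.062]
carton_a 0.6 [393. 225.] 631 [ 0.492 -0.338  0.06 ] [ 0.529 -0.316  0.068]
carton_a 0.59 [400. 262
[... 818 characters left out ...]
.018, 0.713, 0.701, 0.834], [0.0, 0.0, 0.0, 1.0]]
carton_a 0.95 [256. 139.] 483 [ 0.409 -0.34   0.049] [ 0.439 -0.326  0.066]
carton_a 0.69 [297. 133.] 461 [ 0.265 -0.31   0.043] [ 0.301 -0.284  0.061]
carton_a 0.6 [236. 154.] 522 [ 0.499 -0.328  0.05 ] [ 0.533 -0.315  0.065]
crate 0.88 [275. 228.] 5286 [ 0.568 -0.01   0.019] [0.692 0.099 0.066]
jig 0.55 [361. 314.] 5133 [0.567 0.34  0.046] [0.647 0.392 0.079]
tin 0.59 [215. 173.] 351 [ 0.598 -0.3    0.049] [ 0.621 -0.287  0.059]
machine 0.77 [157.  82.] 22198 [ 0.581 -0.735  0.172] [ 0.767 -0.242  0.401]
stop_plate 0.61 [348. 291.] 1782 [0.568 0.247 0.046] [0.637 0.347 0.079]
jar 0.97 [214. 281.] 1252 [0.789 0.088 0.074] [0.817 0.103 0.103]
```

Run:
```python
import cv2
a=cv2.imread('pics/top0.png')[40:380,100:440]
cv2.imwrite('pics/top0c.png',cv2.resize(a,(600,600),interpolation=cv2.INTER_CUBIC))
```

```text
(no output)
```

View pics/top0c.png

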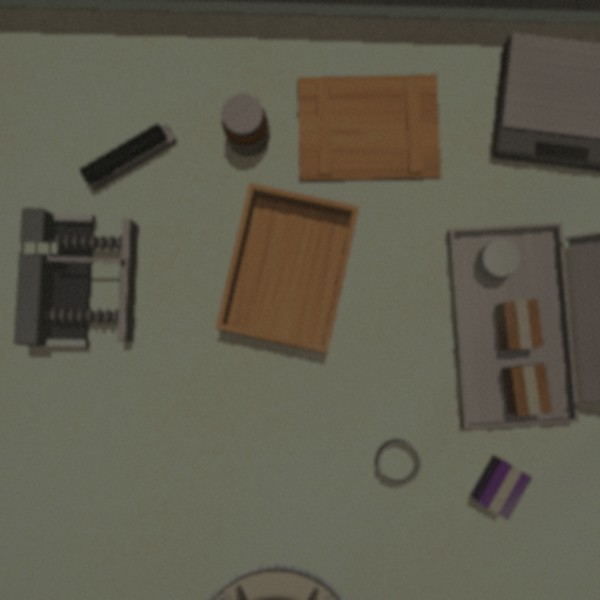

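View pics/scene0.png

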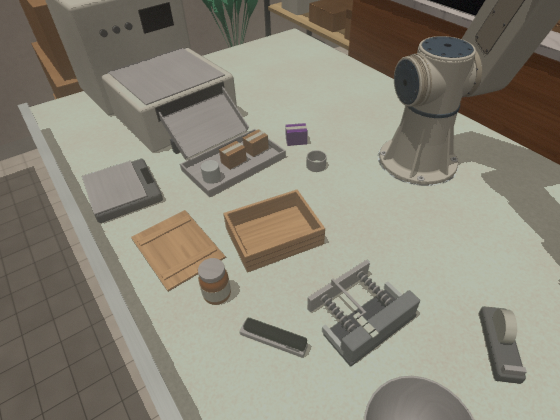

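Carton look-alikes in the top view are the two orange/white ones inside the tray at about (393,225) and (400,262), and a purple one outside it at (381,317). I want the two in the tray and will leave the purple one. The tin at (382,186) stays. Next I'll measure poses.

```bash
cat >> h.py <<'E'
def rect(q):
    (c,s,a)=cv2.minAreaRect((q[:,:2]*1000).astype(np.float32))
    if s[0]<s[1]: s=(s[1],s[0]); a+=90
    return np.round(c,1),np.round(s,1),round((a+90)%180-90,1)
E
python3 - <<'E'
from h import *
Z=np.load('top0.npz'); P=Z['P'];d=Z['d'];im=Z['im']
bot.capture('top')
for m in bot.masks_of('top','carton_a')[:4]:
    mk=cv2.erode(m['mask'].astype(np.uint8),np.ones((1,1)))>0
    q=P[mk&(d>0)]; q=q[q[:,2]>0.045]; print('carton',np.round(m['xy']),rect(q),np.median(q[:,2]), im[mk].mean(0).round())
m=bot.masks_of('top','crate')[0]; q=P[m['mask']]; q1=q[q[:,2]>0.05]; print('crate',rect(q1),rect(q),np.median(q1[:,2]))
m=bot.masks_of('top','tin')[0]; q=P[m['mask']]; q=q[q[:,2]>0.045]; print('tin',rect(q))
m=bot.masks_of('top','stop_plate')[0]; q=P[m['mask']]; print('plate',rect(q[(q[:,2]>0.045)&(q[:,2]<.064)&(q[:,1]<.27)]))
# tray region
B=P[(P[...,0]>.2)&(P[...,0]<.75)&(P[...,1]<-.2)&(P[...,1]>-.42)&(P[...,2]>.018)&(P[...,2]<.04)]
print('traywall',rect(B))
# chute profile along y for x=.45
s=P[(abs(P[...,0]-.45)<.006)&(P[...,1]<-.2)]; s=s[np.argsort(-s[:,1])]; print(np.round(s[::4],3).tolist())
# heightmap images of local areas
np.set_printoptions(linewidth=250)
# plate-like pixels
a=im[185-40:185+60,100:310]; b=im[140:290,340:450]
A=cv2.resize(a,None,fx=3,fy=3,interpolation=cv2.INTER_CUBIC); Bm=cv2.resize(b,None,fx=4,fy=4,interpolation=cv2.INTER_CUBIC)
save('B',np.clip(Bm*1.8,0,255).astype(np.uint8))
E
```

```text
carton [395. 225.] (array([ 492.2, -344.2]), array([67.9, 50.9]), 8.7) 0.06042043608308889 [79. 64. 49.]
carton [399. 261.] (array([ 398.3, -356.4]), array([70.9, 51.3]), 8.5) 0.060500488225283755 [77. 62. 47.]
carton [386. 319.] (array([ 255.8, -319.5]), array([69.2, 49.5]), -29.5) 0.05553234860547973 [70. 57. 64.]
crate (array([554.2,   1.7]), array([247.2, 165.9]), -10.8) (array([563.4,   4.5]), array([262. , 178.7]), -11.6) 0.06259144539818429
tin (array([ 502.8, -197.1]), array([347.3,  54.4]), -53.1)
plate (array([542.7, 251. ]), array([174.9,  37.1]), 0.1)
traywall (array([ 496.1, -330.5]), array([524.8, 207.5]), -7.0)
[[0.451, -0.2, 0.003], [0.446, -0.203, 0.002], [0.454, -0.206, 0.002], [0.451, -0.209, 0.001], [0.451, -0.211, 0.003], [0.454, -0.214, 0.002], [0.446, -0.216, 0.004], [0.449, -0.219, 0.002], [0.452, -0.222, 0.003], [0.455, -0.225, 0.002], [0.452, -0.227, 0.002], [0.447, -0.23, 0.002], [0.452, -0.232, 0.005], [0.444, -0.233, -0.001], [0.444, -0.236, 0.001], [0.45, -0.238, 0.001], [0.45, -0.241, 0.002], [0.455, -0.244, 0.002], [0.447, -0.244, -0.002], [0.447, -0.2
[... 5295 characters left out ...]
631, 0.176], [0.45, -0.631, 0.175], [0.452, -0.635, 0.173], [0.455, -0.636, 0.175], [0.452, -0.638, 0.172], [0.452, -0.64, 0.176], [0.455, -0.641, 0.174], [0.45, -0.643, 0.175], [0.45, -0.645, 0.175], [0.453, -0.647, 0.176], [0.45, -0.649, 0.173], [0.448, -0.65, 0.171], [0.453, -0.652, 0.178], [0.453, -0.653, 0.174], [0.448, -0.656, 0.175], [0.453, -0.658, 0.173], [0.453, -0.659, 0.175], [0.455, -0.662, 0.173], [0.453, -0.663, 0.175], [0.449, -0.664, 0.173], [0.455, -0.666, 0.175], [0.444, -0.668, 0.174], [0.446, -0.67, 0.175], [0.456, -0.671, 0.174], [0.446, -0.672, 0.176], [0.456, -0.674, 0.172], [0.447, -0.676, 0.174], [0.451, -0.676, 0.173], [0.449, -0.678, 0.174], [0.447, -0.68, 0.173]]
```

View pics/B.png

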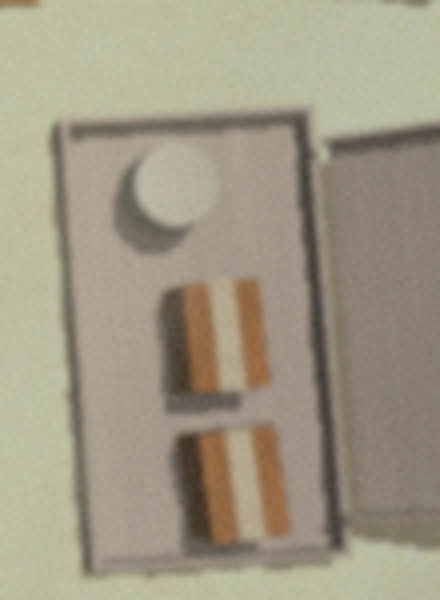

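The two tray cartons measure (0.492,-0.344) and (0.398,-0.356), with long axes at about 8.6° and tops at z≈0.060. I'll grip across their 50 mm side with the jaws along their y, since the body clears the chute at that height. Moving above the first one now.

Call:
move_arm --increments '[[[-82.1,56.8,0],[0,0,-0.43]],[[-82.1,56.8,0],[0,0,-0.43]],[[-82.1,56.8,0],[0,0,-0.43]],[[-82.1,56.8,0],[0,0,-0.43]],[[-82.1,56.8,0],[0,0,-0.43]],[[-82.1,56.8,0],[0,0,-0.43]],[[-82.1,56.8,0],[0,0,-0.43]],[[-82.1,56.8,0],[0,0,-0.43]],[[-82.1,56.8,0],[0,0,-0.43]],[[-82.1,56.8,0],[0,0,-0.43]],[[-82.1,56.8,0],[0,0,-0.43]],[[-82.1,56.8,0],[0,0,-0.43]]]' --grip -1

```text
time_s: 2.25
eef_pos: [0.3648, 0.0309, 0.2058]
eef_rot: [3.14, 0.0, 1.723]
wrist_force: [1.3, 1.1, 0.1]
grip_width: 0.0919
```

```bash
cat >> h.py <<'E'
def go(x,y,z,yaw):
    "increments (cm, rad) to TCP world pose, tool down"
    T=toolT(); D=R.from_euler('xyz',[np.pi,0,yaw]).as_matrix()
    print('inc',np.round(T[:3,:3].T@(np.array([x,y,z])-T[:3,3])*100,2),np.round(R.from_matrix(T[:3,:3].T@D).as_rotvec(),3))
def st():
    s=bot.observe(); print(round(s['time_s'],2),np.round(s['eef_pos'],4),np.round(s['eef_rot'],3),'F',np.round(s['wrist_force'],1),'w',round(s['grip_width'],4),'q',np.round(s['q'],2))
E
python3 -c "
from h import *
st(); go(.492,-.344,.2,1.72)"
```

```text
2.25 [0.3648 0.0309 0.2058] [3.14  0.    1.723] F [1.3 1.1 0.1] w 0.0919 q [ 0.08 -0.07  2.14  0.    1.07 -1.64]
inc [-38.99   6.89   0.59] [0.002 0.    0.003]
```

Call:
move_arm --increments '[[[-39,6.9,0.6],[0,0,0]],[[-39,6.9,0.6],[0,0,0]],[[-39,6.9,0.6],[0,0,0]],[[-39,6.9,0.6],[0,0,0]],[[-39,6.9,0.6],[0,0,0]],[[-39,6.9,0.6],[0,0,0]],[[-39,6.9,0.6],[0,0,0]],[[-39,6.9,0.6],[0,0,0]],[[-39,6.9,0.6],[0,0,0]],[[-39,6.9,0.6],[0,0,0]],[[-39,6.9,0.6],[0,0,0]],[[-39,6.9,0.6],[0,0,0]]]' --grip 0.6

```text
time_s: 3.45
eef_pos: [0.4915, -0.3409, 0.1995]
eef_rot: [-3.142, -0.0, 1.724]
wrist_force: [-0.5, 0.5, -0.3]
grip_width: 0.0181
```

```bash
cat > cart.py <<'E'
from h import *
def cartons(name='wrist',zlo=.048,zhi=.072,save_as=None):
    im,d,K,W,c=cam(name); P=pts(d,K,W)
    if save_as: save(save_as,im)
    for m in bot.masks_of(name,'carton_a')[:4]:
        mk=m['mask']&(d>0)&(P[...,2]>zlo)&(P[...,2]<zhi)
        q=P[mk]
        if len(q)>50: print('carton',round(m['confidence'],2),np.round(m['xy']),rect(q),'z',round(float(np.median(q[:,2])),4),im[mk].mean(0).round(),mk.sum())
E
python3 -c "
from cart import *
st(); cartons(save_as='w1')"
```

```text
3.45 [ 0.4915 -0.3409  0.1995] [-3.142 -0.     1.724] F [-0.5  0.5 -0.3] w 0.0181 q [-0.61  0.32  1.7   0.    1.13 -2.33]
carton 0.93 [276.  83.] (array([ 399.2, -358.8]), array([70.8, 50. ]), 8.2) z 0.0593 [87. 64. 43.] 5370
```

View pics/w1.png

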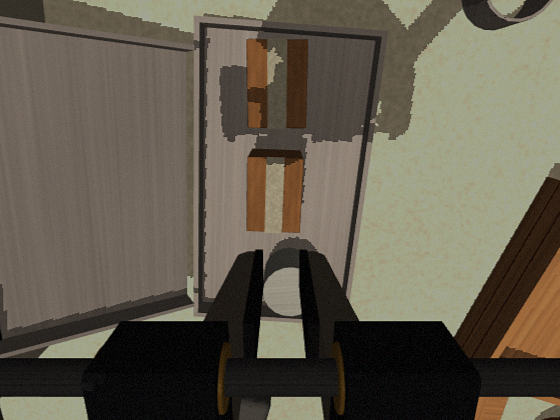

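The wrist view shows both orange cartons in the tray, A at about (275,190) and B at about (276,83), with the tin at (290,285) under the fingers. The network only reported B, so I'll measure A from depth at its pixel.

```bash
python3 -c "
from h import *
im,d,K,W,c=cam('wrist'); P=pts(d,K,W)
mk=(d>0)&(P[...,2]>.05)&(P[...,2]<.07)
n,L=cv2.connectedComponents(mk.astype(np.uint8))
for p in [(190,275),(83,276),(110,256)]:
    q=P[L==L[p]] ; print(p,mk[p],rect(q),len(q),np.median(q[:,2]))
tw=(d>0)&(P[...,2]>.02)&(P[...,2]<.034)&(P[...,0]<.66)
print(rect(P[tw]))
"
```

```text
(190, 275) True (array([ 493.7, -347. ]), array([71.4, 49.7]), 6.9) 4184 0.05928245888243311
(83, 276) True (array([ 399.4, -358.8]), array([70.7, 50.1]), 8.4) 5347 0.0593062113336717
(110, 256) True (array([ 399.4, -358.8]), array([70.7, 50.1]), 8.4) 5347 0.0593062113336717
(array([ 501.6, -308.1]), array([497.5, 359.6]), -81.3)
```

Call:
move_arm --increments '[[[-0.6,0.1,0],[0,0,0.02]],[[-0.6,0.1,0],[0,0,0.02]],[[-0.6,0.1,2],[0,0,0.02]],[[-0.6,0.1,4],[0,0,0.02]],[[-0.6,0.1,6],[0,0,0.02]],[[-0.6,0.1,8],[0,0,0.02]],[[-0.6,0.1,10],[0,0,0.02]],[[-0.6,0.1,12],[0,0,0.02]],[[-0.6,0.1,13.5],[0,0,0.02]],[[-0.6,0.1,14.6],[0,0,0.02]],[[-0.6,0.1,14.6],[0,0,0.02]],[[-0.6,0.1,14.6],[0,0,0.02]]]' --grip -0.6

```text
time_s: 4.8
eef_pos: [0.4938, -0.3481, 0.0536]
eef_rot: [3.141, 0.0, 1.703]
wrist_force: [-0.1, 0.3, 0.4]
grip_width: 0.0736
```

Call:
move_arm --increments '[[[0,0,0],[0,0,0]],[[0,0,0],[0,0,0]],[[0,0,0],[0,0,0]],[[0,0,0],[0,0,0]],[[0,0,0],[0,0,0]],[[0,0,0],[0,0,0]]]' --grip 1

```text
time_s: 5.4
eef_pos: [0.4936, -0.3479, 0.0534]
eef_rot: [3.142, 0.0, 1.703]
wrist_force: [0.8, 0.2, -0.3]
grip_width: 0.0279
```

Run:
```python
from h import *
st()
# crate and jig from the top and scene cameras, held against the network
for n in ['top','scene']:
    im,d,K,W,c=cam(n); P=pts(d,K,W)
    for t in ['crate_mid','stop_face','jig']:
        for r in bot.tip_of(n,t)[:1]:
            u,v=r['xy']; h={'crate_mid':.031,'stop_face':.031,'jig':0}[t]
            ray=W[:3,:3]@np.array([(u-K[0,2])/K[0,0],-(v-K[1,2])/K[1,1],-1]); X=W[:3,3]+ray*(h-W[2,3])/ray[2]
            print(n,t,round(r['confidence'],2),np.round([u,v],1),np.round(X,4))
    for m in bot.masks_of(n,'crate')[:1]:
        e=cv2.dilate(m['mask'].astype(np.uint8),np.ones((5,5)))>0
        q=P[e&(d>0)&(P[...,2]>.052)&(P[...,2]<.075)]; print(n,'rim',rect(q),len(q))
    g=(d>0)&(P[...,2]>.04)&(P[...,2]<.062)&(P[...,1]>.2)&(P[...,1]<.262)&(P[...,0]>.4)&(P[...,0]<.7)
    print(n,'plate',rect(P[g]),g.sum())
    np.savez(n+'1.npz',P=P,d=d,im=im)
```

```text
5.4 [ 0.4936 -0.3479  0.0534] [3.142 0.    1.703] F [ 0.8  0.2 -0.3] w 0.0279 q [-0.62  0.5   1.79 -0.    0.85 -2.32]
top crate_mid 0.8 [261.2 190.4] [0.5735 0.0043 0.031 ]
top stop_face 0.64 [174.9 198.1] [0.5465 0.2319 0.031 ]
top jig 0.93 [176.1 197.4] [0.5523 0.2369 0.    ]
top rim (array([567.3,  -0.6]), array([220.6, 166.3]), -10.8) 993
top plate (array([543.2, 247.2]), array([179.3,  29.7]), 0.1) 492
scene crate_mid 0.62 [274.1 225.2] [ 0.5608 -0.0103  0.031 ]
scene stop_face 0.83 [335.5 282.4] [0.5471 0.2277 0.031 ]
scene jig 0.62 [334.8 289.9] [0.5468 0.228  0.    ]
scene rim (array([568.4,  -3.4]), array([221.8, 170.5]), -10.8) 1128
scene plate (array([545.7, 246. ]), array([180.4,  31.9]), -0.1) 600
```

The opening reads 28 mm, less than the carton's 50 mm, so the grasp probably went wrong. Looking before moving on.

Run:
```python
from h import *
st()
im,d,K,W,c=cam('wrist'); print(np.round(c['tool_from_camera'],3).tolist())
i2,_=bot.capture('scene'); a=cv2.resize(i2[100:220,160:340],(560,373),interpolation=cv2.INTER_CUBIC)
save('w2',np.vstack([cv2.resize(im,(300,225)),np.zeros((0,300,3),np.uint8)])) 
canvas=np.zeros((373,800,3),np.uint8); canvas[:,:560]=a; canvas[:180,560:]=cv2.resize(im,(240,180)); save('w2',canvas)
st()
```

```text
5.9 [ 0.4936 -0.3479  0.0533] [-3.142  0.     1.703] F [-0.3 -0.2  0.3] w 0.0005 q [-0.62  0.5   1.79 -0.    0.85 -2.32]
[[1.0, 0.001, -0.0, -0.0], [0.001, -0.956, -0.294, -0.083], [-0.0, 0.294, -0.956, -0.179], [0.0, 0.0, 0.0, 1.0]]
6.0 [ 0.4936 -0.3479  0.0533] [-3.142 -0.     1.703] F [ 0.9 -0.9  0.7] w 0.0001 q [-0.62  0.5   1.79 -0.    0.85 -2.32]
```

View pics/w2.png

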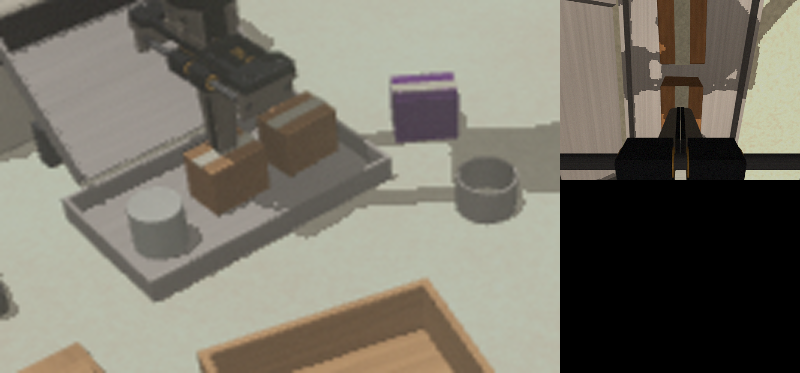

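Run:
```python
from h import *
for n in ['scene','wrist','top']:
    im,d,K,W,c=cam(n); P=pts(d,K,W)
    mk=(d>0)&(abs(P[...,0]-.46)<.14)&(P[...,1]<-.25)&(P[...,1]>-.43)
    print(n,[ (k,int((mk&(P[...,2]>k-.005)&(P[...,2]<k+.005)).sum())) for k in np.arange(.01,.2,.01).round(2)])
    m2=mk&(P[...,2]>.05)&(P[...,2]<.07); k,L,s,_=cv2.connectedComponentsWithStats(m2.astype(np.uint8))
    for i in range(1,k):
        if s[i,4]>60: q=P[L==i]; print('  top-level blob',s[i,:4],s[i,4],rect(q),round(float(np.median(q[:,2])),4))
    # finger points near tcp
    f=mk&(np.hypot(P[...,0]-.4936,P[...,1]+.3479)<.045)&(P[...,2]>.02)
    q=P[f]; print('  near tcp: z hist',np.histogram(q[:,2],np.arange(.02,.16,.01))[0])
```

```text
scene [(np.float64(0.01), 789), (np.float64(0.02), 405), (np.float64(0.03), 384), (np.float64(0.04), 160), (np.float64(0.05), 203), (np.float64(0.06), 456), (np.float64(0.07), 20), (np.float64(0.08), 24), (np.float64(0.09), 23), (np.float64(0.1), 29), (np.float64(0.11), 28), (np.float64(0.12), 29), (np.float64(0.13), 24), (np.float64(0.14), 6), (np.float64(0.15), 34), (np.float64(0.16), 107), (np.float64(0.17), 194), (np.float64(0.18), 115), (np.float64(0.19), 368)]
  top-level blob [242 129  26  17] 247 (array([ 400.9, -358. ]), array([73.9, 53.6]), 8.4) 0.0598
  top-level blob [219 141  27  18] 230 (array([ 495.1, -346. ]), array([72.4, 54.2]), 6.7) 0.0598
  top-level blob [203 160  16  12] 118 (array([ 582.3, -315.9]), array([56.2, 35. ]), 89.6) 0.0548
  near tcp: z hist [ 63  61  69 121 108  21  26  27  29  28  28  13   4  19]
wrist [(np.float64(0.01), 9031), (np.float64(0.02), 4067), (np.float64(0.03), 6015), (np.float64(0.04), 414), (np.float64(0.05), 1022), (np.float64(0.06), 23198), (np.float64(0.07), 438), (np.float64(0.08), 545), (np.float64(0.09), 737), (np.float64(0.1), 9
[... 736 characters left out ...]
(0.05), 134), (np.float64(0.06), 409), (np.float64(0.07), 4), (np.float64(0.08), 7), (np.float64(0.09), 8), (np.float64(0.1), 3), (np.float64(0.11), 0), (np.float64(0.12), 0), (np.float64(0.13), 0), (np.float64(0.14), 0), (np.float64(0.15), 13), (np.float64(0.16), 16), (np.float64(0.17), 94), (np.float64(0.18), 97), (np.float64(0.19), 393)]
  top-level blob [373 183  22  14] 256 (array([ 581.1, -314.4]), array([54.7, 34.9]), -88.2) 0.0557
  top-level blob [386 216  11  14] 96 (array([ 495.6, -331.1]), array([35., 24.]), 5.3) 0.0606
  top-level blob [389 248  10  21] 114 (array([ 408.5, -332.1]), array([53.6, 21.7]), -17.5) 0.0603
  near tcp: z hist [ 1  1  3 55 95  4  8  5  2  0  0  0  4 15]
```

Run:
```python
from h import *
T=toolT()
for n in ['wrist','scene']:
    im,d,K,W,c=cam(n); P=pts(d,K,W)
    Q=(P-T[:3,3])@T[:3,:3]  # tool coords
    f=(d>0)&(abs(Q[...,0])<.07)&(abs(Q[...,1])<.03)&(Q[...,2]<-.01)
    q=Q[f]
    for z in np.arange(-.14,0,.01):
        s=q[(q[:,2]>=z)&(q[:,2]<z+.01)]
        if len(s): print(n,round(z,2),len(s),np.round([*s.min(0)[:2],*s.max(0)[:2]],3))
s=bot.observe(); print(s['q'],s['grip_width'],s['eef_pos'])
```

```text
wrist -0.13 7998 [-0.03  -0.03   0.03  -0.021]
wrist -0.12 12191 [-0.063 -0.03   0.063 -0.011]
wrist -0.11 992 [-0.065 -0.03   0.064 -0.001]
wrist -0.1 30 [-0.004  0.002  0.004  0.011]
wrist -0.09 83 [-0.005 -0.012  0.005  0.011]
wrist -0.08 1173 [-0.018 -0.012  0.017  0.004]
wrist -0.07 1427 [-0.018 -0.012  0.018  0.002]
wrist -0.06 1087 [-0.017 -0.012  0.017 -0.009]
wrist -0.05 941 [-0.016 -0.011  0.016  0.01 ]
wrist -0.04 684 [-0.015 -0.011  0.015 -0.008]
wrist -0.03 529 [-0.014 -0.011  0.014 -0.009]
wrist -0.02 401 [-0.013 -0.011  0.013 -0.009]
scene -0.14 151 [-0.069 -0.023  0.07   0.03 ]
scene -0.13 74 [-0.039 -0.023  0.045  0.03 ]
scene -0.12 79 [-0.068 -0.028  0.069  0.03 ]
scene -0.11 14 [-0.007  0.007  0.032  0.03 ]
scene -0.1 2 [ 0.02  -0.001  0.025  0.014]
scene -0.09 9 [-0.013  0.006  0.02   0.014]
scene -0.08 26 [-0.02  -0.01   0.019  0.013]
scene -0.07 30 [-0.015 -0.008  0.019  0.014]
scene -0.06 28 [-0.017 -0.008  0.016  0.012]
scene -0.05 29 [-0.016 -0.008  0.017  0.013]
scene -0.04 24 [-0.015 -0.007  0.016  0.012]
scene -0.03 21 [-0.012 -0.005  0.015  0.012]
scene -0.02 22 [-0.01  -0.03   0.026  0.026]
[-6.16427449e-01  4.98995604e-01  1.79457797e+00 -5.76810357e-07
  8.48003905e-01 -2.31941182e+00] 0.000288153134509074 [ 0.49360346 -0.34789438  0.05329196]
```

Carton A has not moved. In tool coordinates the finger material ends higher than the stated 25 mm ahead of the TCP, so I'll raise the arm and measure where the tips really are.

Call:
move_arm --increments '[[[0,0,-3],[0,0,0]],[[0,0,-6],[0,0,0]],[[0,0,-6],[0,0,0]],[[0,0,-6],[0,0,0]],[[0,0,-6],[0,0,0]],[[0,0,-6],[0,0,0]],[[0,0,-6],[0,0,0]]]' --grip -0.6

```text
time_s: 6.95
eef_pos: [0.4931, -0.3475, 0.1123]
eef_rot: [-3.14, -0.001, 1.703]
wrist_force: [0.2, 0.3, -0.2]
grip_width: 0.0545
```

```bash
cat > fing.py <<'E'
from h import *
T=toolT(); st()
for n in ['wrist','scene']:
    im,d,K,W,c=cam(n); P=pts(d,K,W)
    Q=(P-T[:3,3])@T[:3,:3]
    f=(d>0)&(abs(Q[...,0])<.07)&(abs(Q[...,1])<.016)&(Q[...,2]<.04)&(P[...,2]>.067)
    q=Q[f]
    for z in np.arange(-.12,.04,.01):
        s=q[(q[:,2]>=z)&(q[:,2]<z+.01)]
        if len(s): print(n,round(z,2),len(s),np.round([*s.min(0)[:2],*s.max(0)[:2]],3))
    if n=='scene': save('s3',cv2.resize(im[60:220,130:350],(770,560),interpolation=cv2.INTER_CUBIC))
E
python3 fing.py
```

```text
6.95 [ 0.4931 -0.3475  0.1123] [-3.140e+00 -1.000e-03  1.703e+00] F [ 0.2  0.3 -0.2] w 0.0545 q [-0.62  0.42  1.76  0.    0.96 -2.32]
wrist -0.12 178 [-0.032 -0.016  0.032 -0.011]
wrist -0.11 707 [-0.032 -0.016  0.031  0.001]
wrist -0.1 682 [-0.034 -0.016  0.034  0.011]
wrist -0.09 1232 [-0.039 -0.013  0.039  0.012]
wrist -0.08 2438 [-0.045 -0.013  0.044  0.005]
wrist -0.07 2033 [-0.045 -0.012  0.044  0.01 ]
wrist -0.06 1586 [-0.044 -0.012  0.043  0.011]
wrist -0.05 1259 [-0.043 -0.011  0.043  0.011]
wrist -0.04 996 [-0.042 -0.011  0.041  0.011]
wrist -0.03 785 [-0.041 -0.011  0.041  0.01 ]
wrist -0.02 630 [-0.041 -0.011  0.04   0.01 ]
wrist -0.01 99 [-0.037 -0.01   0.036  0.01 ]
scene -0.12 5 [-0.035 -0.016 -0.001  0.014]
scene -0.11 9 [-0.037  0.001 -0.03   0.014]
scene -0.1 15 [-0.042 -0.007  0.047  0.015]
scene -0.09 21 [-0.049 -0.008  0.044  0.014]
scene -0.08 37 [-0.048 -0.007  0.047  0.014]
scene -0.07 48 [-0.045 -0.009  0.047  0.013]
scene -0.06 43 [-0.047 -0.008  0.048  0.013]
scene -0.05 44 [-0.047 -0.009  0.047  0.013]
scene -0.04 42 [-0.041 -0.007  0.044  0.013]
scene -0.03 41 [-0.045 -0.007  0.043  0.012]
scene -0.02 33 [-0.042 -0.007  0.043  0.012]
scene -0.01 3 [-0.04  -0.008  0.032  0.009]
```

View pics/s3.png

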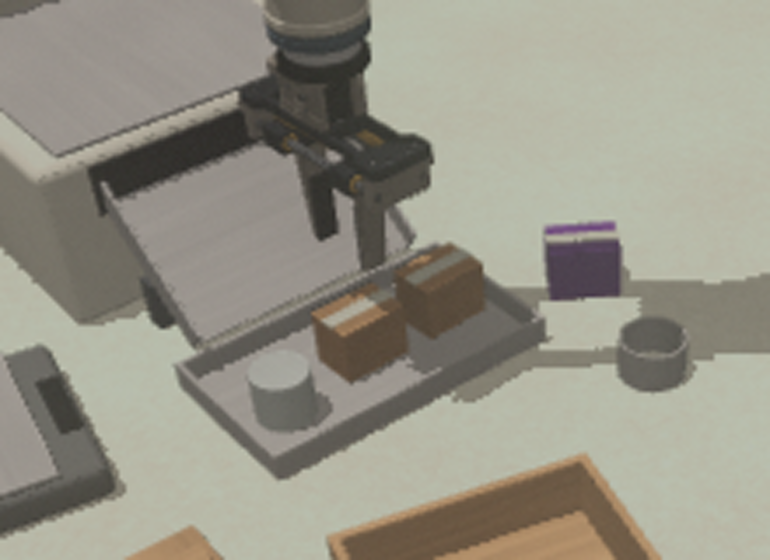

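The scene crop shows the fingers above carton A at about (360,320) and clear of everything. The fingertips sit about 9 mm behind the reported TCP, not 25 mm ahead, so they are at world z = eef_z + 0.009. The x and y offsets are fine. I'll use that correction from here and descend again.

Call:
move_arm --increments '[[[0.1,0.1,0],[0,0,0]],[[0.1,0.1,0],[0,0,0]],[[0.1,0.1,0],[0,0,0]],[[0.1,0.1,2],[0,0,0]],[[0.1,0.1,4],[0,0,0]],[[0.1,0.1,5.5],[0,0,0]],[[0.1,0.1,7],[0,0,0]],[[0.1,0.1,8.5],[0,0,0]],[[0.1,0.1,9.4],[0,0,0]],[[0.1,0.1,9.4],[0,0,0]],[[0.1,0.1,9.4],[0,0,0]]]' --grip -0.6

```text
time_s: 8.15
eef_pos: [0.4946, -0.3469, 0.0194]
eef_rot: [-3.142, 0.0, 1.703]
wrist_force: [0.0, 0.1, 0.4]
grip_width: 0.0736
```

Call:
move_arm --increments '[[[0,0,0],[0,0,0]],[[0,0,0],[0,0,0]],[[0,0,0],[0,0,0]],[[0,0,0],[0,0,0]],[[0,0,0],[0,0,0]],[[0,0,0],[0,0,0]]]' --grip 1

```text
time_s: 8.75
eef_pos: [0.4947, -0.347, 0.0198]
eef_rot: [3.141, 0.0, 1.703]
wrist_force: [-0.8, 1.0, 6.1]
grip_width: 0.0491
```

Carton A is gripped, with the opening at 49 mm. Lift it and carry it above the crate.

Call:
move_arm --increments '[[[0,0,-2],[0,0,0]],[[0,0,-4.5],[0,0,0]],[[0,0,-7.5],[0,0,0]],[[0,0,-11],[0,0,0]],[[3,1.5,-11],[0,0,0.03]],[[7,3.5,-11],[0,0,0.07]],[[11,5.5,-11],[0,0,0.12]],[[15,7.5,-11],[0,0,0.17]],[[19,9.5,-11],[0,0,0.22]],[[23,11.5,-11],[0,0,0.27]],[[27,13.5,-11],[0,0,0.3]],[[30,15,-11],[0,0,0.32]]]' --grip 1

```text
time_s: 9.95
eef_pos: [0.6039, -0.027, 0.129]
eef_rot: [-3.141, -0.0, 1.383]
wrist_force: [0.3, -0.1, -1.7]
grip_width: 0.05
```

Call:
move_arm --increments '[[[1.5,0.6,0],[0,0,0]],[[2.8,0.6,0],[0,0,0]],[[2.8,0.6,0],[0,0,0]],[[2.8,0.6,0],[0,0,0]]]'

```text
time_s: 10.35
eef_pos: [0.6142, -0.0041, 0.129]
eef_rot: [-3.141, 0.001, 1.383]
wrist_force: [0.3, 0.7, -0.8]
grip_width: 0.05
```

```bash
cat > crate.py <<'E'
from h import *
def crate(n,zlo=.05,zhi=.072):
    im,d,K,W,c=cam(n); P=pts(d,K,W)
    for m in bot.masks_of(n,'crate')[:1]:
        e=cv2.dilate(m['mask'].astype(np.uint8),np.ones((5,5)))>0
        q=P[e&(d>0)&(P[...,2]>zlo)&(P[...,2]<zhi)]; print(n,'rim',rect(q),len(q),round(float(np.median(q[:,2])),4))
    return im,d,P
E
python3 - <<'E'
from crate import *
st()
im,d,P=crate('wrist'); save('w4',im)
crate('scene')
go(.6144,.0014,.06,1.382)
E
```

```text
10.35 [ 0.6142 -0.0041  0.129 ] [-3.141e+00  1.000e-03  1.383e+00] F [ 0.3  0.7 -0.8] w 0.05 q [-0.01  0.42  1.72 -0.    1.   -1.39]
wrist rim (array([574.5,  -4.1]), array([205.8, 167.3]), -10.6) 9714 0.0608
scene rim (array([568.6,  -2. ]), array([221.6, 170.9]), -11.0) 1016 0.0608
inc [ 0.57 -0.11  6.93] [-0.  0. -0.]
```

View pics/w4.png

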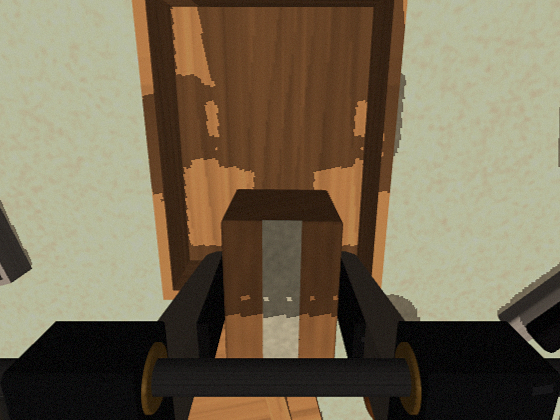

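The wrist view shows carton A held at about (280,270) with its sides parallel to the crate walls, at about columns 150 and 385. Lower it gently.

Call:
move_arm --increments '[[[0.6,-0.1,0],[0,0,0]],[[0.6,-0.1,2],[0,0,0]],[[0.6,-0.1,4],[0,0,0]],[[0.6,-0.1,6],[0,0,0]],[[0.6,-0.1,7.5],[0,0,0]],[[0.6,-0.1,8.8],[0,0,0]],[[0.6,-0.1,9.6],[0,0,0]],[[0.6,-0.1,10.1],[0,0,0]],[[0.6,-0.1,10.4],[0,0,0]],[[0.6,-0.1,10.4],[0,0,0]]]'

```text
time_s: 11.55
eef_pos: [0.615, 0.0029, 0.0253]
eef_rot: [3.141, -0.0, 1.383]
wrist_force: [0.2, -0.8, -1.3]
grip_width: 0.0498
```

Call:
move_arm --increments '[[[0,0,0.1],[0,0,0]],[[0,0,0.2],[0,0,0]],[[0,0,0.2],[0,0,0]]]'

```text
time_s: 11.85
eef_pos: [0.615, 0.0029, 0.0235]
eef_rot: [3.141, -0.0, 1.383]
wrist_force: [-0.7, 0.2, -1.4]
grip_width: 0.0496
```

Call:
move_arm --increments '[[[0,0,0.1],[0,0,0]],[[0,0,0.1],[0,0,0]]]'

```text
time_s: 12.05
eef_pos: [0.6151, 0.0029, 0.0228]
eef_rot: [3.141, -0.0, 1.383]
wrist_force: [-1.5, -0.1, 3.4]
grip_width: 0.0496
```

Call:
move_arm --increments '[[[0,0,0.1],[0,0,0]],[[0,0,0.1],[0,0,0]]]'

```text
time_s: 12.25
eef_pos: [0.6151, 0.0028, 0.0228]
eef_rot: [3.141, -0.0, 1.383]
wrist_force: [-5.5, -0.1, 13.4]
grip_width: 0.0499
```

Call:
move_arm --increments '[[[0,0,-0.1],[0,0,0]],[[0,0,-0.1],[0,0,0]],[[0,0,-0.1],[0,0,0]],[[0,0,-0.1],[0,0,0]],[[0,0,-1],[0,0,0]],[[0,0,-3],[0,0,0]],[[0,0,-6],[0,0,0]],[[0,0,-10],[0,0,0]],[[0,0,-11],[0,0,0]],[[-3,-1,-11],[0,0,-0.05]],[[-7,-2.5,-11],[0,0,-0.15]],[[-11,-4,-11],[0,0,-0.25]]]' --grip -0.45

```text
time_s: 13.45
eef_pos: [0.5542, -0.0984, 0.1313]
eef_rot: [3.142, 0.0, 1.638]
wrist_force: [-0.5, -1.0, 0.3]
grip_width: 0.0667
```

Run:
```python
from h import *
st()
for n in ['scene','top']:
    im,d,K,W,c=cam(n); P=pts(d,K,W)
    mk=(d>0)&(P[...,2]>.05)&(P[...,2]<.072)
    for nm,x,y in [('A',.615,.003),('B',.400,-.358)]:
        q=P[mk&(np.hypot(P[...,0]-x,P[...,1]-y)<.05)]; print(n,nm,rect(q),len(q),round(float(np.median(q[:,2])),4))
go(.400,-.358,.129,1.716)
```

```text
13.45 [ 0.5542 -0.0984  0.1313] [3.142 0.    1.638] F [-0.5 -1.   0.3] w 0.0667 q [-0.18  0.34  1.84 -0.    0.97 -1.82]
scene A (array([615.5,   3.5]), array([70.8, 52.9]), -11.1) 493 0.0628
scene B (array([ 385.5, -336.4]), array([51.5, 17.2]), 25.8) 10 0.059
top A (array([613.5,   5.9]), array([71. , 48.7]), -11.7) 394 0.064
top B (array([ 398.4, -356.3]), array([71.1, 50.8]), 9.2) 573 0.0606
inc [-24.71 -16.8    0.25] [-0.002  0.    -0.082]
```

Carton A stands in the crate: top at 0.063, yaw -11°. Now carton B.

Call:
move_arm --increments '[[[-4,-2.7,0.2],[0,0,-0.08]],[[-8,-5.4,0.2],[0,0,-0.08]],[[-12,-8.2,0.2],[0,0,-0.08]],[[-16,-10.9,0.2],[0,0,-0.08]],[[-20,-13.6,0.2],[0,0,-0.08]],[[-23,-15.6,0.2],[0,0,-0.08]],[[-24.7,-16.8,0.2],[0,0,-0.08]],[[-24.7,-16.8,0.2],[0,0,-0.08]],[[-24.7,-16.8,0.2],[0,0,-0.08]]]' --grip -0.6

```text
time_s: 14.45
eef_pos: [0.4029, -0.3544, 0.1291]
eef_rot: [3.141, -0.001, 1.711]
wrist_force: [-0.8, -0.8, -0.2]
grip_width: 0.0732
```

Run:
```python
from h import *
st(); im,d,K,W,c=cam('wrist'); P=pts(d,K,W)
mk=(d>0)&(P[...,2]>.05)&(P[...,2]<.07)&(np.hypot(P[...,0]-.4,P[...,1]+.358)<.06)
print(rect(P[mk]),mk.sum()); go(.400,-.358,.019,1.716)
```

```text
14.45 [ 0.4029 -0.3544  0.1291] [ 3.141e+00 -1.000e-03  1.711e+00] F [-0.8 -0.8 -0.2] w 0.0732 q [-0.72  0.31  1.89  0.    0.94 -2.44]
(array([ 399.2, -358.8]), array([71.2, 50.1]), 8.3) 6595
inc [-0.36 -0.38 11.02] [ 0.    -0.001 -0.003]
```

Call:
move_arm --increments '[[[-0.2,-0.3,0],[0,0,0]],[[-0.2,-0.3,2.5],[0,0,0]],[[-0.2,-0.3,5],[0,0,0]],[[-0.2,-0.3,7],[0,0,0]],[[-0.2,-0.3,8.5],[0,0,0]],[[-0.2,-0.3,10],[0,0,0]],[[-0.2,-0.3,11],[0,0,0]],[[-0.2,-0.3,11],[0,0,0]],[[-0.2,-0.3,11],[0,0,0]]]' --grip -0.6

```text
time_s: 15.4
eef_pos: [0.4004, -0.3569, 0.0195]
eef_rot: [3.142, 0.0, 1.714]
wrist_force: [0.6, -0.8, -0.2]
grip_width: 0.0736
```

Call:
move_arm --increments '[[[0,0,0],[0,0,0]],[[0,0,0],[0,0,0]],[[0,0,0],[0,0,0]],[[0,0,0],[0,0,0]],[[0,0,0],[0,0,0]],[[0,0,0],[0,0,0]]]' --grip 1

```text
time_s: 16.0
eef_pos: [0.4003, -0.3574, 0.0198]
eef_rot: [3.141, 0.001, 1.713]
wrist_force: [-1.1, 0.9, 6.1]
grip_width: 0.0498
```

Call:
move_arm --increments '[[[0,0,-2],[0,0,0]],[[0,0,-4.5],[0,0,0]],[[0,0,-7.5],[0,0,0]],[[0,0,-11],[0,0,0]],[[3.5,1.8,-11],[0,0,0.05]],[[7.5,3.8,-11],[0,0,0.1]],[[11.5,5.8,-11],[0,0,0.15]],[[15.5,7.8,-11],[0,0,0.2]],[[19.5,9.8,-11],[0,0,0.25]],[[23.5,11.8,-11],[0,0,0.3]],[[27.5,13.8,-11],[0,0,0.33]],[[31.5,15.8,-11],[0,0,0.33]]]'

```text
time_s: 17.2
eef_pos: [0.5119, -0.0211, 0.1293]
eef_rot: [-3.142, 0.0, 1.382]
wrist_force: [0.5, -0.6, -0.2]
grip_width: 0.0496
```

Call:
move_arm --increments '[[[2,1,0],[0,0,0]],[[4,1.1,0],[0,0,0]],[[4,1.1,0],[0,0,0]],[[4,1.1,0],[0,0,0]]]'

```text
time_s: 17.6
eef_pos: [0.5296, 0.0143, 0.129]
eef_rot: [-3.141, 0.0, 1.384]
wrist_force: [0.6, 0.4, -1.1]
grip_width: 0.0501
```

Run:
```python
from h import *
st(); go(.526,.0182,.025,1.382)
```

```text
17.6 [0.5296 0.0143 0.129 ] [-3.141  0.     1.384] F [ 0.6  0.4 -1.1] w 0.0501 q [ 0.02  0.3   1.91 -0.    0.94 -1.36]
inc [ 0.32 -0.41 10.4 ] [-0.001  0.     0.002]
```

Call:
move_arm --increments '[[[0.1,-0.4,0],[0,0,0]],[[0.1,-0.4,2],[0,0,0]],[[0.1,-0.4,4],[0,0,0]],[[0.1,-0.4,6],[0,0,0]],[[0.1,-0.4,7.5],[0,0,0]],[[0.1,-0.4,8.8],[0,0,0]],[[0.1,-0.4,9.6],[0,0,0]],[[0.1,-0.4,10.1],[0,0,0]],[[0.1,-0.4,10.5],[0,0,0]],[[0.1,-0.4,10.6],[0,0,0]],[[0.1,-0.4,10.6],[0,0,0]]]'

```text
time_s: 18.7
eef_pos: [0.5265, 0.0161, 0.0235]
eef_rot: [3.141, -0.0, 1.383]
wrist_force: [-0.6, -1.0, -1.2]
grip_width: 0.0503
```

Call:
move_arm --increments '[[[0,0,0.1],[0,0,0]],[[0,0,0.1],[0,0,0]]]'

```text
time_s: 18.9
eef_pos: [0.5268, 0.0161, 0.0228]
eef_rot: [3.141, -0.0, 1.383]
wrist_force: [-0.9, 0.3, 2.8]
grip_width: 0.0499
```

Contact. Release it and rise.

Call:
move_arm --increments '[[[0,0,0],[0,0,0]],[[0,0,0],[0,0,0]],[[0,0,0],[0,0,0]],[[0,0,0],[0,0,0]],[[0,0,-1],[0,0,0]],[[0,0,-3],[0,0,0]],[[0,0,-6],[0,0,0]],[[0,0,-10],[0,0,0]],[[-3,0,-11],[0,0,0]],[[-7,0,-11],[0,0,0]],[[-10,1,-11],[0,0,0]],[[-11,2,-11],[0,0,0]]]' --grip -0.45

```text
time_s: 20.1
eef_pos: [0.5253, -0.0979, 0.1333]
eef_rot: [3.141, 0.0, 1.381]
wrist_force: [-0.6, 0.4, -0.1]
grip_width: 0.0666
```

```bash
cat > look.py <<'E'
from h import *
def look(crate_c,yaw,cams=('top','scene')):
    "crate rim, cartons, plate in the outside cameras"
    for n in cams:
        im,d,K,W,c=cam(n); P=pts(d,K,W); np.savez(n+'2.npz',im=im,P=P,d=d)
        up=(d>0)&(P[...,2]>.05)&(P[...,2]<.072)
        a=np.radians(yaw); r=np.array([[np.cos(a),np.sin(a)],[-np.sin(a),np.cos(a)]])
        L=(P[...,:2]-crate_c)@r.T
        # wall lines: rim points at the four sides, robust medians + slopes
        for nm,s in [('+y',up&(abs(L[...,1]-.079)<.014)&(abs(L[...,0])<.09)),('-y',up&(abs(L[...,1]+.079)<.014)&(abs(L[...,0])<.09))]:
            q=L[s]
            if len(q)>20: k=np.polyfit(q[:,0],q[:,1],1); print(n,nm,len(q),'local y',round(k[1]*1e3,1),'slope deg',round(np.degrees(k[0]),2))
        for nm,s in [('+x',up&(abs(L[...,0]-.106)<.014)&(abs(L[...,1])<.06)),('-x',up&(abs(L[...,0]+.106)<.014)&(abs(L[...,1])<.06))]:
            q=L[s]
            if len(q)>20: print(n,nm,len(q),'local x',round(np.median(q[:,0])*1e3,1))
        for nm,s in [('cA',up&(abs(L[...,0]-.045)<.045)&(abs(L[...,1]-.0)<.06)),('cB',up&(abs(L[...,0]+.045)<.045)&(abs(L[...,1])<.06))]:
            q=L[s]
            if len(q)>20: print(n,nm,len(q),rect(q),round(float(np.median(q[:,2-1])),3))
E
python3 - <<'E'
from look import *
st(); look(np.array([.568,-.002]),-10.8)
for n in ['top','scene']:
    Z=np.load(n+'2.npz'); P=Z['P']; d=Z['d']
    g=(d>0)&(P[...,2]>.035)&(P[...,2]<.062)&(P[...,1]>.2)&(P[...,1]<.30)&(P[...,0]>.42)&(P[...,0]<.68)
    q=P[g]; 
    # front edge of the plate per x-bin
    b=np.linspace(.46,.63,9); fr=[np.percentile(q[(q[:,0]>b[i])&(q[:,0]<b[i+1]),1],5) for i in range(8)]
    xs=q[q[:,1]<.25,0]; print(n,'front',np.round(fr,4),'x',np.percentile(xs,[0.5,99.5]).round(4))
E
```

```text
20.1 [ 0.5253 -0.0979  0.1333] [3.141 0.    1.381] F [-0.6  0.4 -0.1] w 0.0666 q [-0.19  0.3   1.9  -0.    0.95 -1.57]
top +y 263 local y 79.4 slope deg 0.03
top -y 70 local y -78.0 slope deg -0.07
top +x 108 local x 103.6
top -x 98 local x -107.4
top cA 406 (array([43.4, 16.9]), array([70.9, 46.3]), -0.4) 0.021
top cB 403 (array([-46.4,  14.6]), array([70.3, 44.4]), -0.4) 0.018
scene +y 383 local y 79.6 slope deg 0.08
scene -y 329 local y -78.1 slope deg 0.15
scene +x 144 local x 107.7
scene -x 163 local x -102.4
scene cA 496 (array([45.3, 13.9]), array([71.2, 53. ]), -0.5) 0.02
scene cB 457 (array([-44. ,  10.4]), array([71.6, 53. ]), 0.4) 0.016
top front [0.233  0.233  0.2329 0.2332 0.2331 0.2335 0.2336 0.2334] x [0.4536 0.6323]
scene front [0.2324 0.2347 0.2323 0.2321 0.2334 0.2315 0.2349 0.2328] x [0.457  0.6355]
```

Both cartons stand in the crate. The crate is at (0.568,-0.0015), yaw -10.8°. The plate face is at y≈0.233 with its centre at x≈0.5445 and yaw ≈0. Next I'll pinch the -y long wall at its middle.

Call:
move_arm --increments '[[[1.2,1.2,0],[0,0,0]],[[2.3,2.4,0],[0,0,0]],[[2.3,2.4,0],[0,0,0]],[[2.3,2.4,1.5],[0,0,0]],[[2.3,2.4,3.5],[0,0,0]],[[2.3,2.4,5.5],[0,0,0]],[[2.3,2.4,7.5],[0,0,0]],[[2.3,2.4,9],[0,0,0]],[[2.3,2.4,10.2],[0,0,0]],[[2.3,2.4,11.1],[0,0,0]],[[2.3,2.4,11.1],[0,0,0]]]' --grip 0.1

```text
time_s: 21.3
eef_pos: [0.5527, -0.0771, 0.0202]
eef_rot: [-3.14, 0.0, 1.384]
wrist_force: [-0.8, -0.4, -0.2]
grip_width: 0.0412
```

Call:
move_arm --increments '[[[0,0,0],[0,0,0]],[[0,0,0],[0,0,0]],[[0,0,0],[0,0,0]],[[0,0,0],[0,0,0]],[[0,0,0],[0,0,0]],[[0,0,0],[0,0,0]]]' --grip 1

```text
time_s: 21.9
eef_pos: [0.5537, -0.078, 0.0218]
eef_rot: [3.141, 0.0, 1.383]
wrist_force: [-2.0, -2.9, 6.0]
grip_width: 0.0077
```

Run:
```python
from look import *
st(); look(np.array([.568,-.002]),-10.8,('top',)); go(.5445,.061,.022,1.571)
```

```text
21.9 [ 0.5537 -0.078   0.0218] [3.141 0.    1.383] F [-2.  -2.9  6. ] w 0.0077 q [-0.14  0.49  1.91 -0.    0.74 -1.53]
top +y 262 local y 81.5 slope deg 0.1
top +x 59 local x 103.5
top -x 46 local x -107.5
top cA 182 (array([42.7, 32.6]), array([69.5, 21.1]), -3.6) 0.034
top cB 135 (array([-47.1,  32.4]), array([68.9, 14. ]), -1.8) 0.032
inc [13.49 -3.49 -0.02] [ 0.001  0.    -0.188]
```

Call:
move_arm --increments '[[[0.5,-0.1,0],[0,0,-0.01]],[[1.5,-0.4,0],[0,0,-0.03]],[[2.6,-0.7,0],[0,0,-0.05]],[[3.7,-1,0],[0,0,-0.07]],[[4.8,-1.2,0],[0,0,-0.09]],[[5.9,-1.5,0],[0,0,-0.11]],[[7,-1.8,0],[0,0,-0.13]],[[8.1,-2.1,0],[0,0,-0.15]],[[9.2,-2.4,0],[0,0,-0.17]],[[10.3,-2.7,0],[0,0,-0.185]],[[11.3,-2.9,0],[0,0,-0.188]],[[12,-3.1,0],[0,0,-0.188]]]'

```text
time_s: 23.15
eef_pos: [0.5457, 0.0466, 0.0218]
eef_rot: [3.141, 0.001, 1.573]
wrist_force: [0.8, -6.7, 6.7]
grip_width: 0.0076
```

```bash
cat > chk.py <<'E'
from h import *
import sys
def lines(n,tag=None):
    "crate and plate in one camera, world axes"
    im,d,K,W,c=cam(n); P=pts(d,K,W); np.savez(n+'3.npz',im=im,P=P,d=d)
    up=(d>0)&(P[...,2]>.05)&(P[...,2]<.072)
    T=toolT(); cy=T[1,3]+.079; cx=T[0,3]
    s=up&(abs(P[...,1]-cy-.079)<.012)&(abs(P[...,0]-cx)<.1); q=P[s]; k=np.polyfit(q[:,0]-cx,q[:,1],1)
    for _ in range(2):
        r=q[:,1]-np.polyval(k,q[:,0]-cx); q=q[abs(r)<.006]; k=np.polyfit(q[:,0]-cx,q[:,1],1)
    print(n,'+y wall mid y',round(k[1],4),'deg',round(np.degrees(k[0]),2),len(q))
    xs=P[up&(abs(P[...,1]-cy)<.06)&(abs(P[...,0]-cx)<.125)][:,0]; print('  crate x ends',np.percentile(xs,[.5,99.5]).round(4),'mid',np.percentile(xs,[.5,99.5]).mean().round(4))
    g=(d>0)&(P[...,2]>.035)&(P[...,2]<.062)&(P[...,1]>cy+.088)&(P[...,1]<.275)&(P[...,0]>.42)&(P[...,0]<.68); q=P[g]
    xs=q[q[:,1]<.258,0]; print('  plate x',np.percentile(xs,[.5,99.5]).round(4),'mid',np.percentile(xs,[.5,99.5]).mean().round(4))
    if tag: save(tag,cv2.resize(im[130:260,90:310],(770,455),interpolation=cv2.INTER_CUBIC) if n=='top' else cv2.resize(im[170:380,190:460],(720,560),interpolation=cv2.INTER_CUBIC))
st()
if __name__=='__main__':
    tag=sys.argv[1] if len(sys.argv)>1 else None
    lines('top'); lines('scene',tag)
E
python3 chk.py s5
```

```text
23.15 [0.5457 0.0466 0.0218] [3.141e+00 1.000e-03 1.573e+00] F [ 0.8 -6.7  6.7] w 0.0076 q [ 0.08  0.48  1.93 -0.    0.73 -1.49]
top +y wall mid y 0.2145 deg -4.73 34
  crate x ends [0.5088 0.5249] mid 0.5168
  plate x [0.4578 0.6325] mid 0.5452
scene +y wall mid y 0.2065 deg 0.15 418
  crate x ends [0.4365 0.6568] mid 0.5467
  plate x [0.4569 0.6357] mid 0.5463
```

View pics/s5.png

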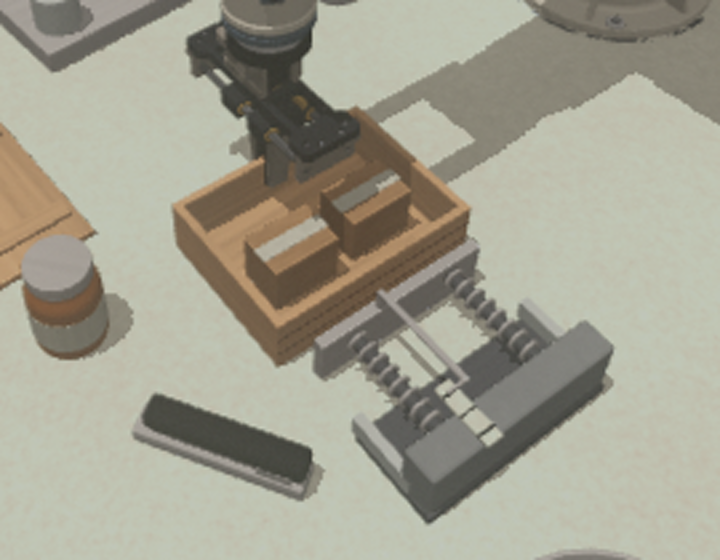

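The scene crop shows the crate square to the plate, at 0.15°, and centred to within 1 mm. Both cartons are upright inside, and there is a gap of about 23 mm to the plate. Now I'll advance to just about contact.

Call:
move_arm --increments '[[[0.4,0,0],[0,0,0]],[[0.8,0,0],[0,0,0]],[[1.2,0,0],[0,0,0]],[[1.6,0,0],[0,0,0]],[[2,0,0],[0,0,0]],[[2.2,0,0],[0,0,0]],[[2.2,0,0],[0,0,0]]]'

```text
time_s: 23.95
eef_pos: [0.5455, 0.0684, 0.0218]
eef_rot: [3.141, 0.0, 1.572]
wrist_force: [-0.3, -5.2, 7.8]
grip_width: 0.0075
```

Call:
move_arm --increments '[[[0.3,0,0],[0,0,0]],[[0.5,0,0],[0,0,0]],[[0.5,0,0],[0,0,0]]]'

```text
time_s: 24.25
eef_pos: [0.5456, 0.0731, 0.0218]
eef_rot: [3.141, 0.001, 1.572]
wrist_force: [1.2, -6.3, 7.9]
grip_width: 0.0075
```

Call:
move_arm --increments '[[[0.3,0,0],[0,0,0]],[[0.5,0,0],[0,0,0]],[[0.5,0,0],[0,0,0]]]'

```text
time_s: 24.55
eef_pos: [0.5458, 0.0778, 0.0218]
eef_rot: [3.14, 0.001, 1.573]
wrist_force: [1.9, -8.0, 7.0]
grip_width: 0.0079
```

```bash
python3 chk.py
python3 - <<'E'
import numpy as np
for n in ['top','scene']:
    Z=np.load(n+'3.npz'); P=Z['P'];d=Z['d']; A=np.load(n+'2.npz'); P0=A['P'];d0=A['d']
    # back edge of plate (clear of the crate) away from springs, before and now
    for nm,Q,D in [('before',P0,d0),('now',P,d)]:
        o=[]
        for x in np.arange(.475,.63,.01):
            g=(D>0)&(Q[...,2]>.042)&(Q[...,2]<.062)&(abs(Q[...,0]-x)<.006)&(Q[...,1]>.222)&(Q[...,1]<.29)
            o.append(np.median(Q[g][:,1]) if g.sum()>3 else np.nan)
        print(n,nm,np.round(o,3),np.nanmedian(o).round(4))
E
```

```text
24.55 [0.5458 0.0778 0.0218] [3.140e+00 1.000e-03 1.573e+00] F [ 1.9 -8.   7. ] w 0.0079 q [ 0.14  0.48  1.93 -0.    0.73 -1.43]
top before [0.239 0.261 0.253 0.237 0.237 0.239 0.239 0.237 0.237 0.236 0.237 0.24
 0.262 0.253 0.238 0.237] 0.2382
top now [  nan   nan   nan   nan   nan   nan   nan   nan   nan   nan   nan 0.278
 0.279 0.278   nan   nan] 0.278
scene before [0.24  0.253 0.26  0.242 0.24  0.24  0.239 0.239 0.238 0.242 0.24  0.241
 0.255 0.262 0.242 0.242] 0.2411
scene now [0.241 0.253 0.261 0.242 0.239 0.24  0.239 0.241 0.238 0.242 0.241 0.241
 0.253 0.26  0.242 0.241] 0.2412Traceback (most recent call last):
  File "chk.py", line 19, in <module>
    lines('top'); lines('scene',tag)
    ~~~~~^^^^^^^
  File "chk.py", line 8, in lines
    s=up&(abs(P[...,1]-cy-.079)<.012)&(abs(P[...,0]-cx)<.1); q=P[s]; k=np.polyfit(q[:,0]-cx,q[:,1],1)
                                                                       ~~~~~~~~~~^^^^^^^^^^^^^^^^^^^^
    raise TypeError("expected non-empty vector for x")
TypeError: expected non-empty vector for x
```

The top camera is blocked by the arm, so I'll use the scene camera. The force has risen past the sliding friction of about 5.5 N, and contact was near TCP y≈0.073. Pushing on.

Call:
move_arm --increments '[[[0.3,0,0],[0,0,0]],[[0.6,0,0],[0,0,0]],[[0.9,0,0],[0,0,0]],[[1.1,0,0],[0,0,0]],[[1.1,0,0],[0,0,0]],[[1.1,0,0],[0,0,0]]]'

```text
time_s: 25.2
eef_pos: [0.5457, 0.088, 0.0218]
eef_rot: [3.14, 0.002, 1.573]
wrist_force: [1.1, -13.0, 6.8]
grip_width: 0.0077
```

```bash
sed -i "s/lines('top'); //" chk.py
cat > travel.py <<'E'
import numpy as np
A=np.load('scene2.npz');Z=np.load('scene3.npz')
ys=np.arange(.225,.30,.001)
o=[]
for x in [.482,.515,.525,.535,.555,.565,.61,.625]:
    r=[]
    for Q,D in [(A['P'],A['d']),(Z['P'],Z['d'])]:
        # rear edge: plate-top points bounded at the back by drop to the block (z<.04)
        g=(D>0)&(Q[...,2]>.046)&(Q[...,2]<.062)&(abs(Q[...,0]-x)<.006)&(Q[...,1]>.225)&(Q[...,1]<.285)
        r.append(np.percentile(Q[g][:,1],90) if g.sum()>3 else np.nan)
    o.append((r[0],r[1],r[1]-r[0]))
print(np.round(o,4).tolist(),'median travel',np.nanmedian([v[2] for v in o]).round(4))
E
python3 chk.py s6; python3 travel.py
```

```text
25.2 [0.5457 0.088  0.0218] [3.140e+00 2.000e-03 1.573e+00] F [  1.1 -13.    6.8] w 0.0077 q [ 0.16  0.48  1.92 -0.    0.73 -1.41]
scene +y wall mid y 0.2487 deg 0.08 461
  crate x ends [0.4362 0.6567] mid 0.5465
  plate x [0.456  0.6358] mid 0.5459
[[0.2726, 0.2733, 0.0007], [0.2427, 0.2605, 0.0177], [0.2427, 0.2606, 0.018], [0.2427, 0.2609, 0.0182], [0.2428, 0.2609, 0.018], [0.2425, 0.2607, 0.0182], [0.274, 0.279, 0.005], [0.2435, 0.2612, 0.0178]] median travel 0.0179
```

View pics/s6.png

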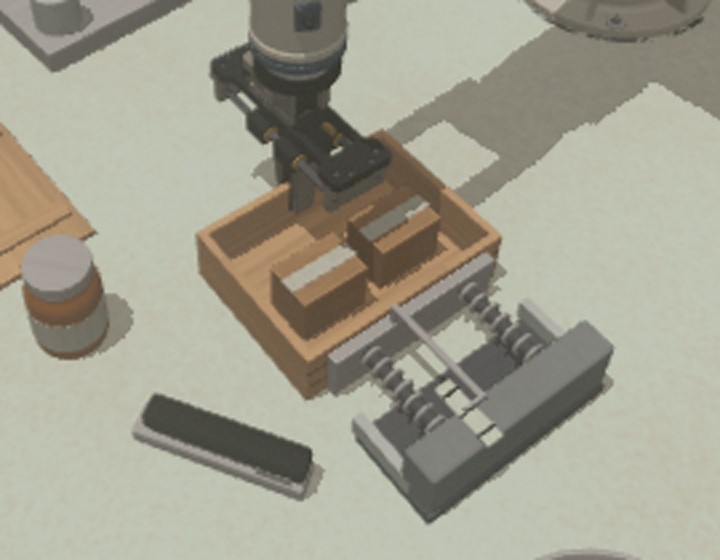

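Travel now measures about 18 mm from the shift of the plate's rear edge. The force is 13 N, less 4–5 N of crate friction, which agrees. I'll push 2 mm more and check the pointer close up.

Call:
move_arm --increments '[[[0.1,0,0],[0,0,0]],[[0.2,0,0],[0,0,0]],[[0.2,0,0],[0,0,0]],[[0.2,0,0],[0,0,0]],[[0.2,0,0],[0,0,0]]]'

```text
time_s: 25.75
eef_pos: [0.5457, 0.0896, 0.0218]
eef_rot: [3.141, 0.002, 1.573]
wrist_force: [2.1, -15.6, 7.5]
grip_width: 0.0077
```

```bash
python3 chk.py; python3 travel.py
python3 - <<'E'
from h import *
print(bot.observe()['wrist_force'].round(1))
A=np.load('scene2.npz')['im']; B=np.load('scene3.npz')['im']
f=lambda i:cv2.resize(i[285:350,325:385],(360,390),interpolation=cv2.INTER_CUBIC)
t=bot.capture('top')[0]; 
save('p7',np.hstack([f(A),f(B)]))
E
```

```text
25.75 [0.5457 0.0896 0.0218] [3.141e+00 2.000e-03 1.573e+00] F [  2.1 -15.6   7.5] w 0.0077 q [ 0.16  0.49  1.92 -0.    0.73 -1.41]
scene +y wall mid y 0.2503 deg 0.25 463
  crate x ends [0.4359 0.6565] mid 0.5462
  plate x [0.4559 0.6353] mid 0.5456
[[0.2726, 0.275, 0.0024], [0.2427, 0.2622, 0.0195], [0.2427, 0.2626, 0.02], [0.2427, 0.2626, 0.0198], [0.2428, 0.2619, 0.0191], [0.2425, 0.2622, 0.0197], [0.274, 0.277, 0.003], [0.2435, 0.2623, 0.0189]] median travel 0.0193
[  2.6 -15.4   7.4]
```

View pics/p7.png

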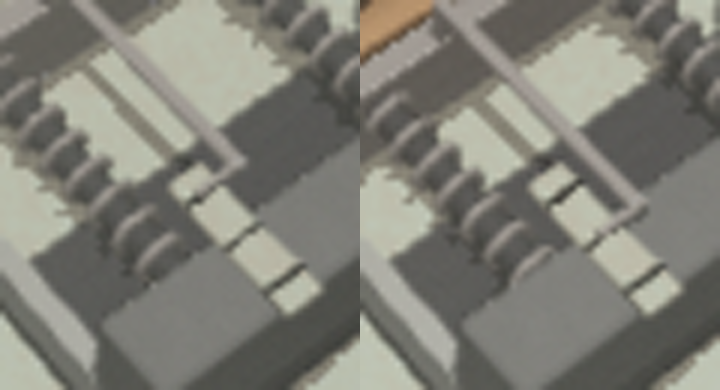

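The pointer moved from the "none" mark, at (205,195) on the left, to the half-way mark, at about (605,235) on the right. That is midway between none at (565,190) and full at (650,275). I'll hold for a second and do the last checks.

Call:
move_arm --increments '[[[0,0,0],[0,0,0]],[[0,0,0],[0,0,0]],[[0,0,0],[0,0,0]],[[0,0,0],[0,0,0]],[[0,0,0],[0,0,0]],[[0,0,0],[0,0,0]],[[0,0,0],[0,0,0]],[[0,0,0],[0,0,0]],[[0,0,0],[0,0,0]],[[0,0,0],[0,0,0]]]'

```text
time_s: 26.85
eef_pos: [0.5457, 0.0896, 0.0218]
eef_rot: [3.141, 0.002, 1.573]
wrist_force: [2.2, -15.5, 7.7]
grip_width: 0.0079
```

```bash
python3 chk.py; python3 travel.py
python3 - <<'E'
from h import *
Z=np.load('scene3.npz'); P=Z['P'];d=Z['d']
up=(d>0)&(P[...,2]>.056)&(P[...,2]<.072)&(abs(P[...,0]-.546)<.095)&(abs(P[...,1]-.185)<.04)
n,L,s,_=cv2.connectedComponentsWithStats(up.astype(np.uint8))
for i in range(1,n):
    if s[i,4]>60: print('carton',rect(P[L==i]),np.median(P[L==i][:,2]).round(4))
i2,_=bot.capture('scene'); i0=cv2.imread('pics/scene0.png')[:,:,::-1]
for t in ['tin','jar','stapler','crate_lid','carton_a']:
    for m in bot.masks_of('scene',t)[:4]:
        q=P[m['mask']&(d>0)]; print(t,round(m['confidence'],2),np.round(m['xy']),np.median(q,0).round(3))
E
```

```text
26.85 [0.5457 0.0896 0.0218] [3.141e+00 2.000e-03 1.573e+00] F [  2.2 -15.5   7.7] w 0.0079 q [ 0.16  0.49  1.92 -0.    0.73 -1.41]
scene +y wall mid y 0.2504 deg 0.29 460
  crate x ends [0.4364 0.6566] mid 0.5465
  plate x [0.4566 0.6359] mid 0.5462
[[0.2726, 0.2699, -0.0027], [0.2427, 0.2628, 0.02], [0.2427, 0.2625, 0.0198], [0.2427, 0.2622, 0.0194], [0.2428, 0.262, 0.0191], [0.2425, 0.2628, 0.0202], [0.274, 0.2795, 0.0054], [0.2435, 0.2629, 0.0194]] median travel 0.0194
carton (array([501. , 179.1]), array([72.4, 51. ]), 0.3) 0.0631
carton (array([590.4, 182.9]), array([71.9, 52.8]), 0.6) 0.0629
tin 0.55 [216. 170.] [ 0.598 -0.301  0.048]
jar 0.85 [213. 277.] [0.789 0.088 0.076]
jar 0.64 [336. 258.] [0.511 0.191 0.061]
stapler 0.92 [271. 336.] [0.742 0.26  0.041]
stapler 0.7 [310. 276.] [0.598 0.193 0.061]
crate_lid 0.95 [172. 246.] [ 0.809 -0.113  0.008]
carton_a 0.98 [311. 276.] [0.597 0.193 0.061]
carton_a 0.86 [334. 258.] [0.509 0.189 0.061]
```

```bash
python3 -c "
from h import *
bot.sign_off(); st()"
```

```text
the job is handed in; nothing more can be done
the job is handed in; nothing more can be done
```

The job is done and handed in at about 27 s. Both cartons from the tray stand upright in the crate, and the gripper is still pinching the crate's -y wall and pressing it against the stop plate. `sign_off` gave no verdict.

**Last checks**
- **Plate travel:** about 19.4 mm by depth, and the pointer covers the half-way mark. It held steady for 1 s and never came near the end stop.
- **Crate:** centred on the plate to under 1 mm. It measures about 0.3° from square, which is within the noise of that measurement.
- **Cartons:** both tops are at 0.063 m, which is right for standing flat on the crate floor.
- **Other things:** the tin and jar are where they were at the start. I saw no sign that the stapler or lid moved, but I have no starting position to compare them with. The purple carton was left alone. It did not show in the last detection, and I did not measure it again.

**What went wrong or disagreed**
- **First grasp:** it closed on air above carton A. The fingertips turned out to sit about 9 mm behind the reported tool point, not 25 mm ahead as stated. I measured this and corrected for it, and nothing was moved by the miss.
- **Push force:** the wrist reads about 15.5 N, not 10 N. I take about 10 N of that as the spring and the rest as crate friction and sensor offset. There is also about 7.5 N of vertical load from the pinch.
- **Top camera:** the arm blocked its view of the crate and plate at the end, so the final numbers come from the scene camera alone.

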